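# Pin a board to its fixture through a hidden blind hole

## Task

Take the red-handled locating pin out of the rack and pin the board to the fixture: somewhere under the board's wide round opening the grey plate has a blind hole that a flush dust shutter hides, so rest the pin's foot lightly on the plate, sweep it about, upright, until it drops in, and push it fully home until its shoulder sits on the plate. Press gently, never harder than 35 N on the fixture, and leave the pin standing there by itself. Leave the black pin in the rack and the glue brush tub and the pencil where they are.

Things in the scene. Friction and masses are not known exactly. Their poses are not given: they have to be found in the camera images.
- red_pin_centre (a point): Centre of the loose pin with the RED round handle, 91 mm tall, 0.13-0.21 kg, z up the pin. From the bottom: steel shank 14 mm in diameter, 26 mm long, foot chamfered 1 mm; shoulder 24 mm in diameter, 5 mm thick; handle 20 mm in diameter, 60 mm long. This point is 45.5 mm above the foot, 45.5 mm below the top.
- red_pin_foot (a point): Centre of the flat foot of the red pin's shank (the lowest point of the pin). z runs up the pin.
- black_pin_centre (a point): Centre of the pin with the BLACK handle in the other hole of the rack, 100 mm from the red one; same shape and heights as the red pin but a thicker shank, 15.6 mm, which does not fit the fixture. A bystander.
- rack: Fixed light wood rack, 56 x 170 x 34 mm, origin at the centre of its underside, long side along its y. Two holes, 17.5 mm wide, 50 mm either side of the centre along y, in which the pins stand with their shoulders on the rack's top (34 mm up). Which pin is in which hole varies.
- fixture: Fixed 170 x 170 mm aluminium plinth with a wooden board fixed on it; origin at the centre of the underside, z up. The board's top is 56 mm up. Its middle has a round opening 48 mm in diameter; under it lies a rigid flat grey plate (top 38 mm up) with the hidden upright blind hole, 15.5 mm in diameter, 32 mm deep. More than 35 N on the fixture damages it.
- window (a point): Centre of the opening, on the grey plate's top. NOT the hidden hole: that one's centre is 2.5 to 8.5 mm away in any direction, different every time. A shutter of the same grey closes it, flush with the plate; it gives way downward under the pin (spring 0.3 to 0.7 N, less than the pin's weight).
- tub_centre (a point): Centre of the blue glue brush tub, 54 mm in diameter, 156 mm tall, standing loose behind the fixture. A bystander.
- pencil_centre (a point): Centre of the red pencil, 155 x 14 x 8 mm, lying loose on the bench between rack and fixture. A bystander.

How it is judged:
By the outcome, as a careful person would: the job done as asked, in the order asked, and still so for the second after the job is handed in, with the robot touching nothing.
It also fails if it takes over 67 s, if anything falls off the work surface, if the arm or the gripper's body presses on something with over 40 N, if the wrist force passes 120 N, or if a joint passes its speed limit or range.

## Robot

A 6-joint arm with a two-finger parallel gripper is mounted at the origin on a cart in front of the work surface, level with it; the furniture and walls round the work are solid. World frame = base frame: x ahead of the robot, y to its left, z up, the work surface at z = 0. Lengths are in m, angles in rad, forces in N, time in s.
With the tool pointing down it reaches from about 0.25 to 0.725 m from the base axis. Payload 4 kg.
Tool frame: the origin (TCP) lies midway between the tips of the shut fingers; the grasp point (between the pads) lies 19 mm behind it; z points along the fingers, y is the direction in which the jaws open and shut (so a half turn about z gives the same grasp; the last joint's range is limited). The gripper opens to 85 mm and grips with 20 to 120 N. Pads are 22 mm wide; open, the fingers measure 114 mm over their backs; the gripper's body (76 mm by 85 mm) begins 54 mm behind the grasp point. The pads swing forward as they close: fully open they stand 13 mm farther back than shut.
Start: joints at [1.12, 0.241, 0.005, 1.335, 0, 1.571], TCP at [0.218, 0.45, 0.231] pointing down, gripper open.
Joint ranges: [-2.72, 2.72], [-1.05, 1.87], [-1.09, 1.28], [-1.99, 2.15], [-1.42, 1.44], [-3.14, 3.14]. Speed limits (rad/s): [2.79, 2.79, 3.14, 3.14, 3.14, 3.14].

## Interface

Orientations are given as a unit quaternion [x, y, z, w].
In Python, from workcell import monitor, cams, order gives the robot as it stands.
- The arm moves only by the tool send_rows, never from a script. Its argument "moves" is a list of rows, each a list of 4 numbers: the shift along the tool's x, y, z as a fraction of full scale, then the turn about the tool's z as a fraction of full scale. A call has 1 to 20 rows; each row shifts and turns the commanded pose from where the row before left it, along the tool's axes as they then stand; what a row does not reach is not made up. Full scale, the value 1, is 100 cm for a shift and 0.1 rad for a turn. A row lasts 1/10 s, in which the tool goes at most 50 mm and 8.59 degrees, less where a joint would pass 70% of its speed; a pose out of reach is approached as far as the arm can. A call with a number of a shift or a turn outside -1 to 1 is refused whole. A call with a gripper value outside its range is refused whole. "claw" is the gripper's target within -1 to 1 (fully open at 1, half-way at 0, shut at -1), set as the call begins (left out, the last holds). The fingers move at their own pace and stop on an object; the grip force is fixed at half the most. Time passes only in rows, so rows that do not move let the fingers close. It gives the time, the measured TCP pose, the force and the opening at its end, in the units of the state.
- monitor.get_obs(): the state, without advancing time (a new reading comes with each control period).
- cams.camera(name): name is "scene" or "side" or "wrist"; returns (picture, depth): 480x640x3 uint8, blue, green, red; 480x640 float32, m along the optical axis (not along the pixel's ray), 0 where there is no reading.
- cams.camera_info(name): a dict with "intrinsics" (3x3 intrinsics, pixels), "T" (4x4, takes a point from camera to world coordinates); the wrist camera has in their place "mount" (4x4, takes a point from camera to tool coordinates, whose origin is the TCP and whose axes are the flange's). Camera axes: x right, y up, looking along -z (the intrinsics and any distortion apply to the point x, -y, -z); pixel columns grow to the right and rows downward; lengths in m; the calibration is good to about 2 mm. A picture is of the moment at which its call begins: read the wrist's pose just before it. camera_info takes no time and is no camera call.
- order.job_done(): hands the job in, once; it reports no verdict.
The state is a dict: "clock": time; "joint_pos": joint angles; "joint_vel": joint speeds; "tau": joint torques, N m; "eef_pos": TCP position; "tool_rot": TCP orientation; "ft_force": force on the tool from outside, world axes, zero at the start; "ft_torque": the same for the moment, N m; "grip_width": finger opening in m.
Only numpy, scipy, OpenCV 4.12 (cv2) and the standard library are available. Lean on these libraries where they do the work, as an engineer would, in place of code of your own. Each camera call takes 0.05 s, during which the arm holds its last target.

## Working session

There is one attempt and no reset: what is moved stays moved. The work goes in short steps, Python scripts to look and compute and a tool call to move; the robot and the scene stay as the last step left them, time stands still between calls to the robot, and variables do not carry over. Pictures are saved under pics/ and viewed, and the job is handed in when it is done.

Besides the shell and the picture viewer there is one more tool, called in YAML: its name, and indented under it one key for each argument. send_rows: Moves the arm, as the interface text tells. Its arguments: {"type":"object","properties":{"moves":{"type":"array","items":{"type":"array","items":{"type":"number","minimum":-1,"maximum":1}}},"claw":{"type":"number"}},"required":["moves"]}

```bash
ls; mkdir -p pics
python3 - <<'E'
from workcell import monitor,cams
import cv2,numpy as np
np.set_printoptions(precision=4,suppress=True)
print(monitor.get_obs())
for n in("scene","side","wrist"):
    p,d=cams.camera(n); cv2.imwrite(f"pics/{n}0.png",p); np.save(f"pics/{n}0.npy",d); print(n,cams.camera_info(n))
E
```

```text
pics
{'clock': 0.0, 'joint_pos': array([ 1.12  ,  0.2414,  0.0037,  1.3352, -0.    ,  1.5708]), 'joint_vel': array([-0.0003, -0.0006,  0.0014,  0.0002, -0.0002,  0.0012]), 'tau': array([  0.0017, -37.2315,  25.2411,   0.0169,  -0.    ,  -0.    ]), 'eef_pos': array([0.2176, 0.4495, 0.2304]), 'tool_rot': array([ 0.2235,  0.9747, -0.001 , -0.0002]), 'ft_force': array([-0.2495,  0.5279, -0.7042]), 'ft_torque': array([0.0041, 0.0437, 0.0145]), 'grip_width': 0.0857666507848414}
scene {'intrinsics': array([[589.6795,   0.    , 326.4804],
       [  0.    , 589.6795, 240.7994],
       [  0.    ,   0.    ,   1.    ]]), 'T': array([[ 0.5728,  0.53  , -0.6253, -0.1743],
       [-0.8197,  0.3699, -0.4374, -0.4815],
       [-0.0005,  0.7631,  0.6463,  0.8511],
       [ 0.    ,  0.    ,  0.    ,  1.    ]])}
side {'intrinsics': array([[524.2584,   0.    , 324.3379],
       [  0.    , 524.2584, 227.3208],
       [  0.    ,   0.    ,   1.    ]]), 'T': array([[-0.9975,  0.0415, -0.0576,  0.5247],
       [-0.0709, -0.5351,  0.8418,  0.9905],
       [ 0.0042,  0.8438,  0.5367,  0.6836],
       [ 0.    ,  0.    ,  0.    ,  1.    ]])}
wrist {'intrinsics': array([[380.6283,   0.    , 316.6103],
       [  0.    , 380.6283, 236.5554],
       [  0.    ,   0.    ,   1.    ]]), 'mount': array([[ 0.0008,  0.9634,  0.268 ,  0.0684],
       [ 1.    , -0.0008, -0.0003,  0.0002],
       [-0.0001,  0.268 , -0.9634, -0.1435],
       [ 0.    ,  0.    ,  0.    ,  1.    ]])}
```

View pics/scene0.png

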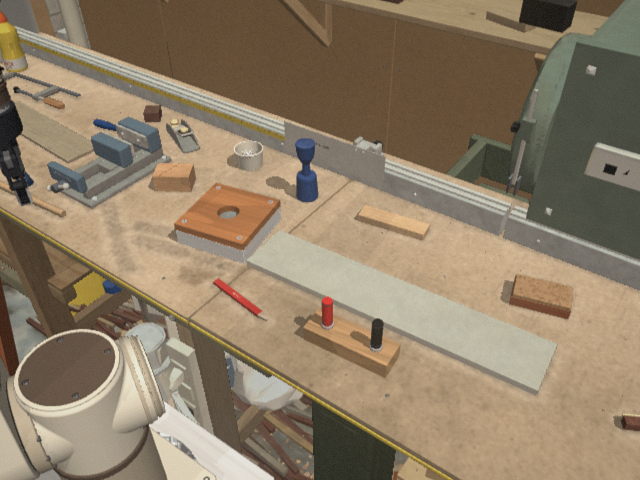

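View pics/side0.png

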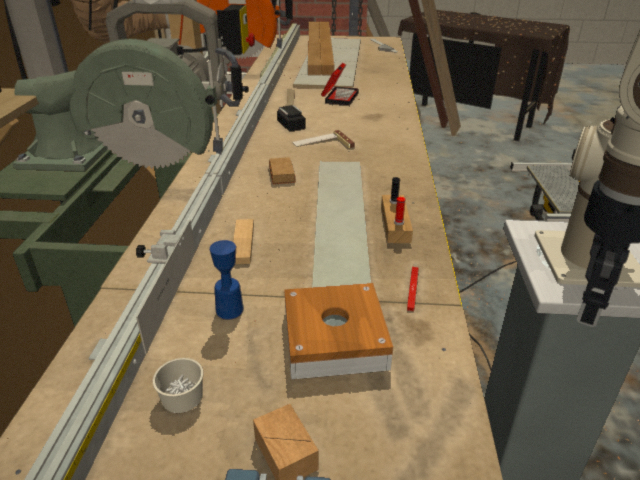

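View pics/wrist0.png

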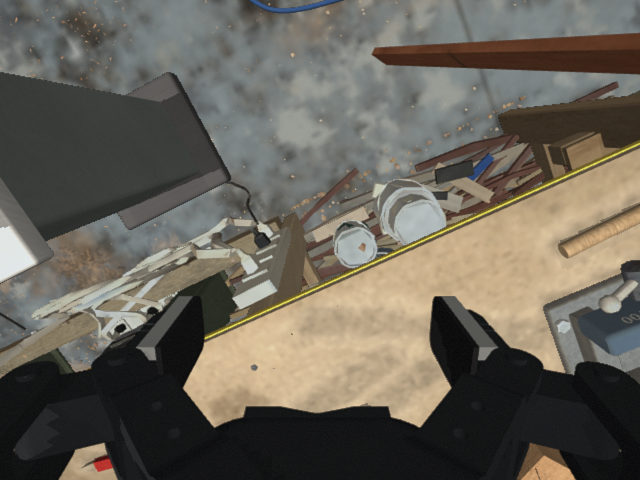

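Scene view: the red pin is at about (327,312), black pin (377,335), opening (229,212), tub (306,170) and pencil (240,298). Side view: red pin (400,208), opening (335,317). Next I localise them.

```bash
cat > h.py <<'E'
import numpy as np,cv2
from workcell import monitor,cams
np.set_printoptions(precision=4,suppress=True)
def ray(ci,u,v,T=None):
    K=ci["intrinsics"];T=ci["T"] if T is None else T
    d=np.array([(u-K[0,2])/K[0,0],-(v-K[1,2])/K[1,1],-1.0])
    return T[:3,3],T[:3,:3]@d
def onz(ci,u,v,z,T=None):
    o,d=ray(ci,u,v,T); return o+d*(z-o[2])/d[2]
def tri(a,b):
    (o1,d1),(o2,d2)=a,b
    s=np.linalg.lstsq(np.c_[d1,-d2],o2-o1,rcond=None)[0]
    p,q=o1+s[0]*d1,o2+s[1]*d2
    return (p+q)/2,np.linalg.norm(p-q)
def proj(ci,P):
    p=np.linalg.inv(ci["T"])@np.r_[P,1];K=ci["intrinsics"]
    return K[0,0]*p[0]/-p[2]+K[0,2],-K[1,1]*p[1]/-p[2]+K[1,2]
E
python3 - <<'E'
from h import *
im={n:cv2.imread(f"pics/{n}0.png") for n in("scene","side")}
ci={n:cams.camera_info(n) for n in im}
for n in im:
    hsv=cv2.cvtColor(im[n],cv2.COLOR_BGR2HSV)
    m=(((hsv[...,0]<6)|(hsv[...,0]>174))&(hsv[...,1]>170)&(hsv[...,2]>70)).astype(np.uint8)
    k,l,s,c=cv2.connectedComponentsWithStats(m)
    for i in range(1,k):
        if s[i,4]>60: print(n,s[i],c[i], 'z.064->',onz(ci[n],*c[i],.069), 'z0',onz(ci[n],*c[i],.006))
for n,b in(("scene",(165,175,295,400-30)),("side",(270,170,420,385))):
    x0,y0,x1,y1=b
    cv2.imwrite(f"pics/{n}_crop.png",cv2.resize(im[n][y0:y1,x0:x1],None,fx=4 if n=="side" else 3,fy=4 if n=="side" else 3,interpolation=cv2.INTER_CUBIC)[:600,:800])
c=im["scene"][280:390,290:410]; cv2.imwrite("pics/rack.png",cv2.resize(c,None,fx=5,fy=5,interpolation=cv2.INTER_CUBIC))
c=im["scene"][175:265,165:290]; cv2.imwrite("pics/fix.png",cv2.resize(c,None,fx=6,fy=6,interpolation=cv2.INTER_CUBIC))
c=im["side"][280:380,275:400]; cv2.imwrite("pics/fixs.png",cv2.resize(c,None,fx=6,fy=6,interpolation=cv2.INTER_CUBIC))
E
```

```text
scene [214 280  47  34 260] [237.6346 297.0923] z.064-> [0.3569 0.0901 0.069 ] z0 [0.3997 0.1361 0.006 ]
scene [322 297  11   8  63] [326.9841 300.8095] z.064-> [ 0.4435 -0.0505  0.069 ] z0 [ 0.4932 -0.0157  0.006 ]
scene [322 306  10  18 131] [327.3206 314.6107] z.064-> [ 0.4159 -0.0705  0.069 ] z0 [ 0.4634 -0.0374  0.006 ]
side [246  33   9  13  62] [250.5     38.9194] z.064-> [ 1.0839 -1.6988  0.069 ] z0 [ 1.1412 -1.9744  0.006 ]
side [322  64  23  32 197] [332.6193  79.5533] z.064-> [ 0.6347 -1.0536  0.069 ] z0 [ 0.646  -1.2631  0.006 ]
side [396 197   9  25 179] [399.5419 208.6369] z.064-> [ 0.4226 -0.0675  0.069 ] z0 [ 0.4121 -0.1759  0.006 ]
side [407 267  11  44 283] [412.364  288.5336] z.064-> [0.4135 0.224  0.069 ] z0 [0.4021 0.1455 0.006 ]
```

View pics/rack.png

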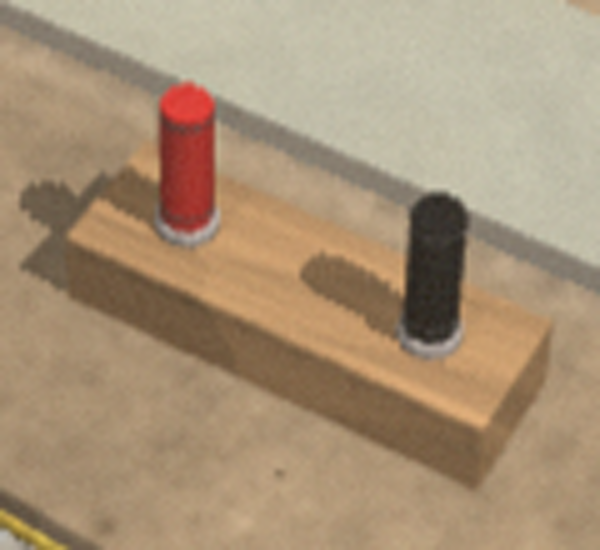

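View pics/fix.png

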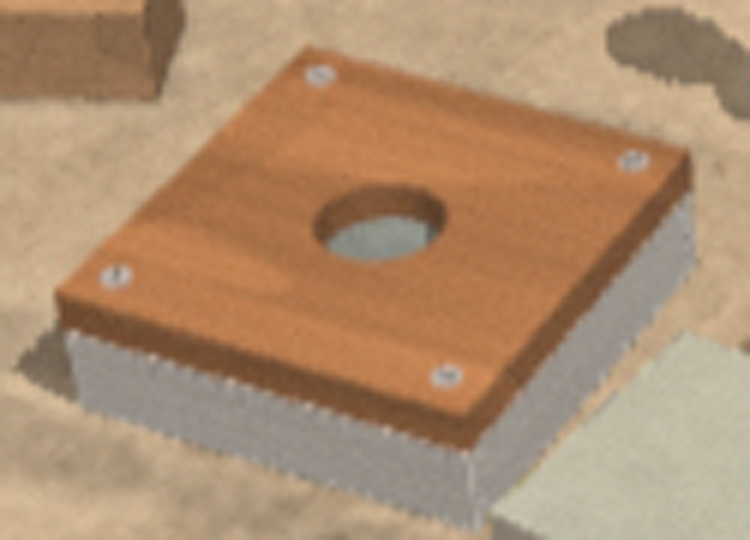

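View pics/fixs.png

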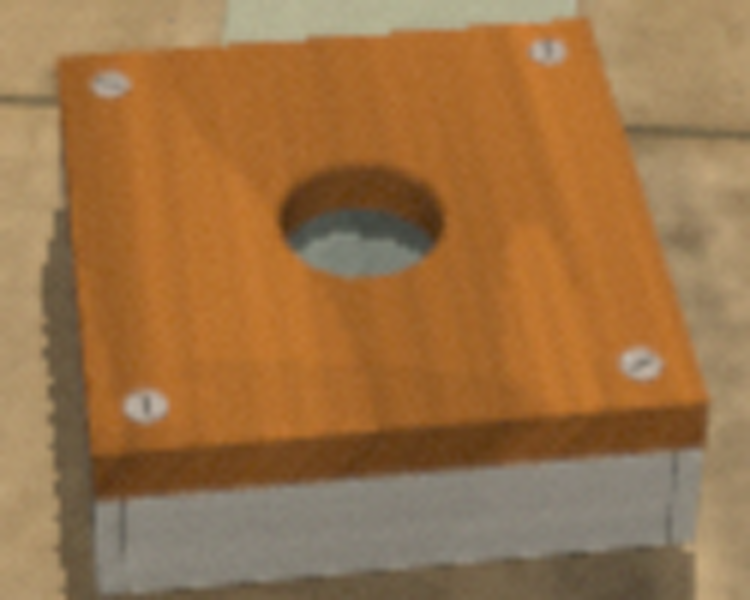

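Run:
```python
from h import *
ci={n:cams.camera_info(n) for n in("scene","side")}
o=.4
R=lambda n,u,v:ray(ci[n],u,v)
print("win",onz(ci["scene"],228,211.9,.056),onz(ci["side"],335,316.5,.056),tri(R("scene",228,211.9),R("side",335,316.5)))
print("red top",onz(ci["scene"],327,300.5,.099))
print("blk top",onz(ci["scene"],377.4,323,.099))
im=cv2.imread("pics/side0.png"); cv2.imwrite("pics/racks.png",cv2.resize(im[165:255,360:430],None,fx=6,fy=6,interpolation=cv2.INTER_CUBIC))
# board corners scene
for u,v in((308,45),(690,152),(465,415),(57,292)): print(onz(ci["scene"],165+u/6-o,175+v/6-o,.056))
# tub top
print("tub",onz(ci["scene"],306,145,.156),onz(ci["side"],223,247,.156))
```

```text
win [0.5513 0.2921 0.056 ] [0.5525 0.2963 0.056 ] (array([0.5528, 0.294 , 0.054 ]), np.float64(0.00043906596442887556))
red top [ 0.4204 -0.0666  0.099 ]
blk top [ 0.4261 -0.1668  0.099 ]
[0.6214 0.3939 0.056 ]
[0.6517 0.2262 0.056 ]
[0.487  0.1946 0.056 ]
[0.4544 0.3604 0.056 ]
tub [0.7459 0.2184 0.156 ] [0.7553 0.2414 0.156 ]
```

```bash
sleep 0
```

```text
(no output)
```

View pics/racks.png

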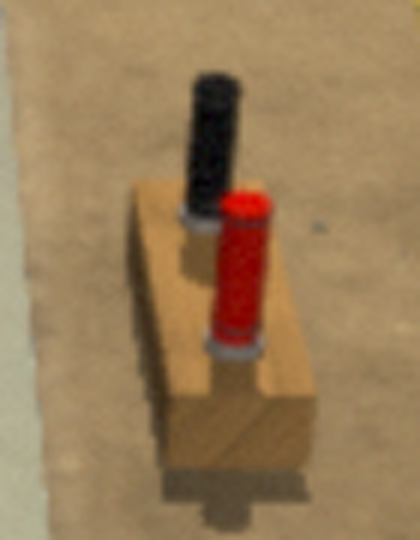

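send_rows:
  moves:
    - [0, 0, 0, -0.9]
    - [0, 0, 0, -0.9]
    - [0, 0, 0, -0.9]
    - [0, 0, 0, -0.9]
    - [0, 0, 0, -0.91]
    - [-0.018, -0.047, 0, 0]
    - [-0.018, -0.047, 0, 0]
    - [-0.018, -0.047, 0, 0]
  claw: 1

```text
clock: 0.95
eef_pos: [0.2715, 0.3085, 0.2307]
tool_rot: [-0.001, 1.0, -0.0, -0.0]
ft_force: [1.6, -0.6, 0.5]
grip_width: 0.0854
```

Run:
```python
from h import *
o=monitor.get_obs();print(o)
ci={n:cams.camera_info(n) for n in("scene","side")}
print(tri(ray(ci["scene"],327,300.5),ray(ci["side"],400.4,198.6)),onz(ci["side"],400.4,198.6,.099))
```

```text
{'clock': 0.95, 'joint_pos': array([ 0.8493,  0.0652, -0.2065,  1.3001, -0.0004,  0.8473]), 'joint_vel': array([-1.0338, -0.5125, -0.5588, -0.0658, -0.0056, -1.0074]), 'tau': array([  6.1406, -26.8146,  25.0609,   0.4601,   0.2333,   0.8786]), 'eef_pos': array([0.2715, 0.3085, 0.2307]), 'tool_rot': array([-0.001 ,  1.    , -0.0005, -0.0002]), 'ft_force': array([ 1.6   , -0.5851,  0.4723]), 'ft_torque': array([-0.0203, -0.1045, -0.0314]), 'grip_width': 0.08538498142780754}
(array([ 0.4227, -0.0653,  0.0966]), np.float64(0.0006891599991118393)) [ 0.4234 -0.0614  0.099 ]
```

send_rows:
  moves:
    - [-0.019, -0.047, 0, 0]
    - [-0.019, -0.047, 0, 0]
    - [-0.019, -0.047, 0, 0]
    - [-0.019, -0.047, 0, 0]
    - [-0.019, -0.047, 0, 0]
    - [-0.019, -0.047, 0, 0]
    - [-0.019, -0.047, 0, 0]
    - [-0.018, -0.04, 0, 0]
    - [0, 0, 0, 0]
    - [0, 0, 0, 0]
    - [0, 0, 0, 0]

```text
clock: 2.05
eef_pos: [0.4201, -0.0538, 0.231]
tool_rot: [-0.0, 1.0, 0.0, -0.001]
ft_force: [-0.6, 0.5, -0.4]
grip_width: 0.0852
```

```bash
cat >> h.py <<'E'
from scipy.spatial.transform import Rotation as Ro
def wrist():
    o=monitor.get_obs(); p,d=cams.camera("wrist"); ci=cams.camera_info("wrist")
    M=np.eye(4);M[:3,:3]=Ro.from_quat(o["tool_rot"]).as_matrix();M[:3,3]=o["eef_pos"]
    return o,p,d,ci,M@ci["mount"]
def redmask(p):
    h=cv2.cvtColor(p,cv2.COLOR_BGR2HSV)
    return (((h[...,0]<6)|(h[...,0]>174))&(h[...,1]>150)&(h[...,2]>60)).astype(np.uint8)
E
python3 - <<'E'
from h import *
o,p,d,ci,T=wrist(); print(o["eef_pos"],o["joint_pos"],o["ft_force"],o["tool_rot"])
cv2.imwrite("pics/w1.png",p); np.save("pics/w1T.npy",T)
k,l,s,c=cv2.connectedComponentsWithStats(redmask(p))
for i in range(1,k):
    if s[i,4]>100: print(s[i],c[i],onz(ci,*c[i],.099,T))
E
```

```text
[ 0.4201 -0.0538  0.231 ] [-0.1276  0.0904 -0.178   1.3036  0.0004 -0.1285] [-0.6289  0.5402 -0.4356] [-0.0004  1.      0.0003 -0.0006]
[ 447  166  139   34 1995] [515.5143 182.2897] [0.3875 0.0905 0.099 ]
[287 202  26  37 745] [300.1664 220.5315] [ 0.4161 -0.0654  0.099 ]
```

View pics/w1.png

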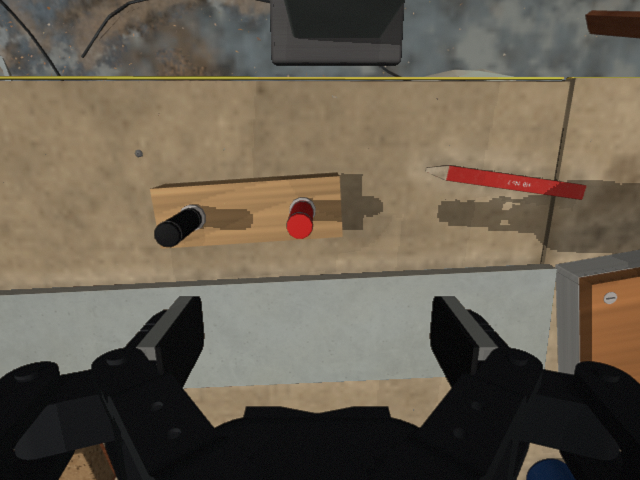

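The wrist view shows the red pin's top disc centred at about (300,226), with the black one at (168,233).

Run:
```python
from h import *
T=np.load("pics/w1T.npy");ci=cams.camera_info("wrist")
print(onz(ci,299.8,226,.099,T),onz(ci,168,233,.099,T))
# shoulder top edges
for q in((342,174),(151,188),(163,249)): print(onz(ci,*q,.034,T))
```

```text
[ 0.4202 -0.0657  0.099 ] [ 0.4258 -0.1646  0.099 ]
[ 0.3887 -0.0307  0.034 ]
[ 0.4015 -0.2017  0.034 ]
[ 0.4587 -0.1971  0.034 ]
```

send_rows:
  moves:
    - [-0.001, -0.012, 0.03, 0]
    - [0, 0, 0.04, 0]
    - [0, 0, 0.03, 0]
    - [0, 0, 0, 0]
    - [0, 0, 0, 0]
  claw: 0.4

```text
clock: 2.6
eef_pos: [0.4215, -0.0654, 0.1318]
tool_rot: [-0.001, 1.0, 0.0, -0.0]
ft_force: [0.3, -0.1, 0.5]
grip_width: 0.0598
```

Run:
```python
from h import *
o,p,d,ci,T=wrist(); print(o["eef_pos"],o["ft_force"],o["grip_width"])
cv2.imwrite("pics/w2.png",p)
k,l,s,c=cv2.connectedComponentsWithStats(redmask(p))
for i in range(1,k):
    if s[i,4]>100: print(s[i],c[i])
x,y,w,h,_=s[1:][np.argmax(s[1:,4]*(abs(c[1:,0]-320)<60))]
r=w/2; print(onz(ci,x+w/2-.5,y+h-.5-r,.099,T))
```

```text
[ 0.4215 -0.0654  0.1318] [ 0.2864 -0.0559  0.547 ] 0.05982316910583574
[ 509  176  131   39 2531] [574.0853 194.5441]
[ 295  226   39   64 1845] [314.2488 259.5073]
[ 0.4195 -0.0662  0.099 ]
```

View pics/w2.png

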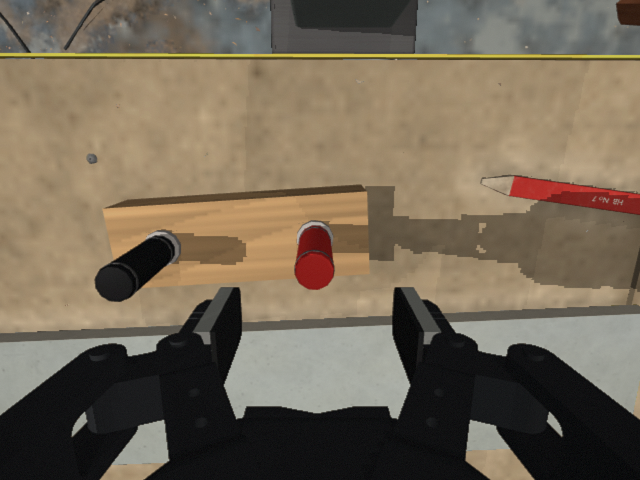

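send_rows:
  moves:
    - [0.0012, -0.0006, 0.02, 0]
    - [0, 0, 0.025, 0]
    - [0, 0, 0.02, 0]
    - [0, 0, 0.005, 0]
    - [0, 0, 0, 0]
    - [0, 0, 0, 0]

```text
clock: 3.25
eef_pos: [0.4221, -0.0672, 0.0629]
tool_rot: [-0.0, 1.0, -0.0, 0.002]
ft_force: [0.2, -0.2, -0.0]
grip_width: 0.0597
```

send_rows:
  moves:
    - [0, 0, 0, 0]
    - [0, 0, 0, 0]
    - [0, 0, 0, 0]
    - [0, 0, 0, 0]
    - [0, 0, 0, 0]
    - [0, 0, 0, 0]
    - [0, 0, 0, 0]
    - [0, 0, 0, 0]
  claw: -1

```text
clock: 4.05
eef_pos: [0.4211, -0.0671, 0.0621]
tool_rot: [-0.0, 1.0, 0.0, 0.001]
ft_force: [-1.1, 0.5, 5.4]
grip_width: 0.0187
```

Run:
```python
from h import *
o,p,d,ci,T=wrist(); print(o["eef_pos"],o["ft_force"],o["ft_torque"],o["grip_width"])
cv2.imwrite("pics/w3.png",p)
```

```text
[ 0.4211 -0.0671  0.0621] [-1.1331  0.4612  5.3989] [ 0.188   0.1584 -0.0047] 0.018689981862394636
```

View pics/w3.png

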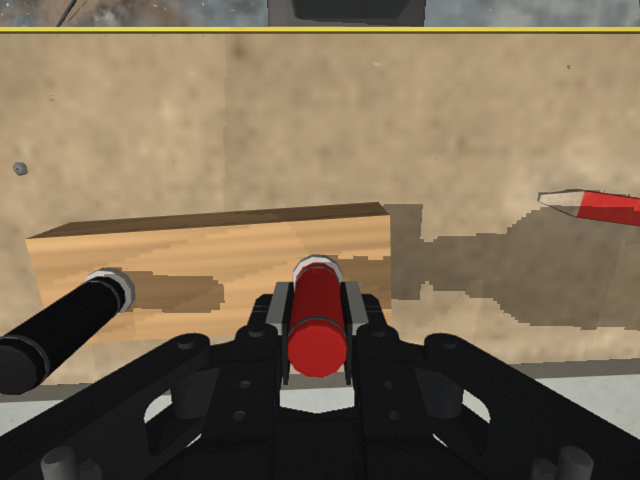

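send_rows:
  moves:
    - [0, 0, -0.01, 0]
    - [0, 0, -0.02, 0]
    - [0, 0, -0.03, 0]
    - [0, 0, -0.03, 0]
    - [0, 0, -0.02, 0]
    - [0, 0, 0, 0]
    - [0, 0, 0, 0]

```text
clock: 4.8
eef_pos: [0.4204, -0.0671, 0.1712]
tool_rot: [-0.0, 1.0, -0.0, 0.0]
ft_force: [-0.5, 0.1, -2.3]
grip_width: 0.0185
```

Run:
```python
from h import *
o,p,d,ci,T=wrist(); print(o["eef_pos"],o["ft_force"],o["ft_torque"],o["grip_width"],o["tool_rot"])
cv2.imwrite("pics/w4.png",p)
p,_=cams.camera("side");cv2.imwrite("pics/s4.png",p);cv2.imwrite("pics/s4c.png",cv2.resize(p[60:300,320:560],None,fx=2.5,fy=2.5))
```

```text
[ 0.4204 -0.0671  0.1712] [-0.4905  0.0955 -2.2914] [-0.0525  0.0795 -0.0177] 0.01848263369529507 [-0.0001  1.     -0.0001  0.0001]
```

View pics/w4.png

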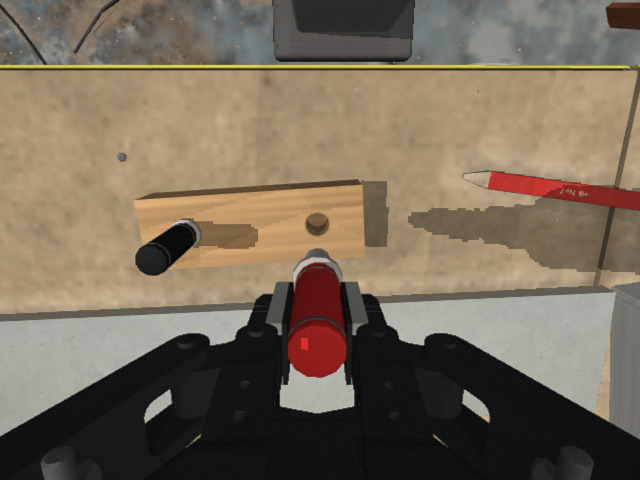

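View pics/s4c.png

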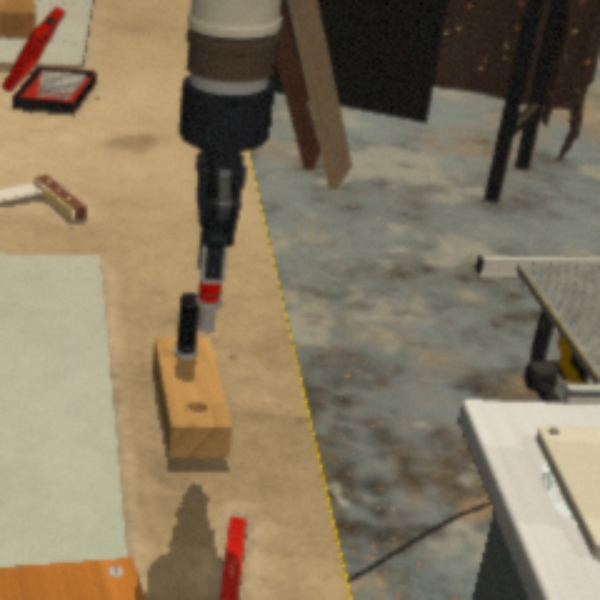

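send_rows:
  moves:
    - [-0.01, 0.025, 0, 0]
    - [-0.019, 0.045, 0, 0]
    - [-0.019, 0.045, 0, 0]
    - [-0.019, 0.045, 0, 0]
    - [-0.019, 0.045, 0, 0]
    - [-0.019, 0.045, 0, 0]
    - [-0.019, 0.045, 0, 0]
    - [-0.008, 0.022, 0, 0]
    - [0, 0, 0, 0]
    - [0, 0, 0, 0]
    - [0, 0, 0, 0]
    - [0, 0, 0, 0]

```text
clock: 6.1
eef_pos: [0.5521, 0.2486, 0.171]
tool_rot: [0.001, 1.0, -0.0, -0.0]
ft_force: [-0.6, -0.6, -1.1]
grip_width: 0.0185
```

Run:
```python
from h import *
o,p,d,ci,T=wrist(); print(o["eef_pos"],o["ft_force"],o["joint_pos"],o["tool_rot"])
cv2.imwrite("pics/w5.png",p);np.save("pics/w5T.npy",T)
q,_=cams.camera("scene");cv2.imwrite("pics/c5.png",q)
q,_=cams.camera("side");cv2.imwrite("pics/s5.png",q)
```

```text
[0.5521 0.2486 0.171 ] [-0.5896 -0.5848 -1.0524] [ 0.4231  0.4805  0.1959  1.2873 -0.0002  0.4245] [ 0.0007  1.     -0.0003 -0.0005]
```

View pics/w5.png

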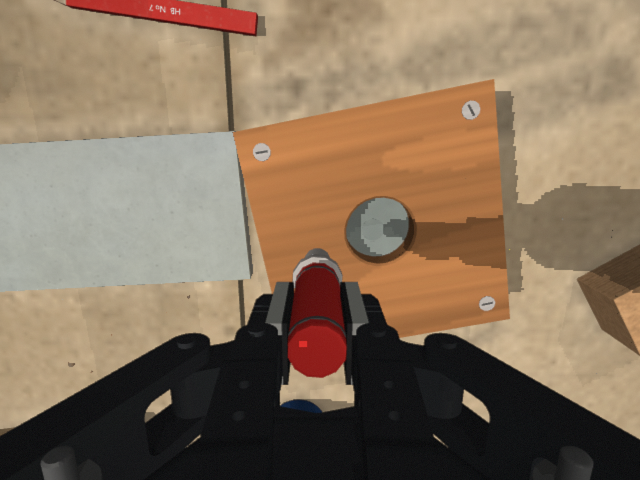

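The wrist view shows the opening's rim spanning columns 345–414 and rows 196–263, centred near (380,230). The pin's foot is at about (318,255).

Run:
```python
from h import *
p=cv2.imread("pics/w5.png");T=np.load("pics/w5T.npy");ci=cams.camera_info("wrist")
print(onz(ci,379.5,229.5,.056,T))
# pin geometry: foot & top in tool plane (y known 0?) 
o=T[:3,3]
for u,v in((318,252),(317,349)): 
    oo,d=ray(ci,u,v,T); 
    for x in(.5505,.552,.5535): s=(x-oo[0])/d[0]; print(u,v,oo+s*d)
cv2.imwrite("pics/w5c.png",cv2.resize(p[185:385,260:430],None,fx=3,fy=3,interpolation=cv2.INTER_CUBIC))
```

```text
[0.5506 0.2931 0.056 ]
318 252 [0.5505 0.2498 0.1077]
318 252 [0.552  0.2499 0.1031]
318 252 [0.5535 0.2499 0.0984]
317 349 [0.5505 0.2493 0.208 ]
317 349 [0.552  0.2493 0.2056]
317 349 [0.5535 0.2493 0.2032]
```

View pics/w5c.png

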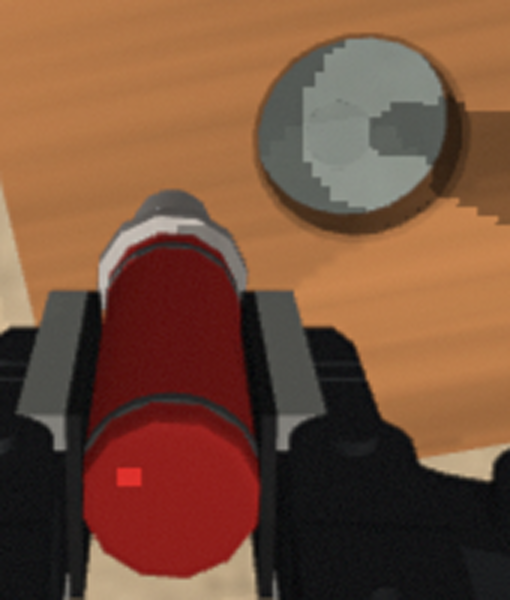

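Run:
```python
from h import *
p=cv2.imread("pics/w5.png")
c=p[190:270,335:425]
g=cv2.resize(cv2.cvtColor(c,cv2.COLOR_BGR2GRAY),None,fx=6,fy=6,interpolation=cv2.INTER_CUBIC)
g=cv2.createCLAHE(6,(4,4)).apply(g)
cv2.imwrite("pics/w5d.png",g)
```

```text
(no output)
```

View pics/w5d.png

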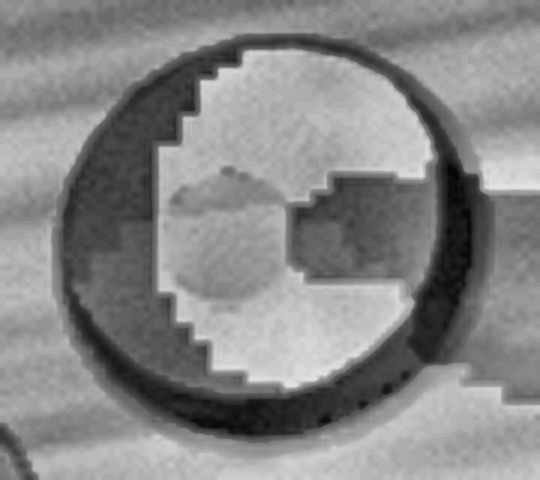

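The contrast-stretched picture shows a faint disc about 22 px wide, centred near (373,229). That fits a 15.5 mm shutter, so I'll start the sweep there.

Run:
```python
from h import *
T=np.load("pics/w5T.npy");ci=cams.camera_info("wrist")
w=onz(ci,380.2,229.3,.056,T);s=onz(ci,372.8,229,.038,T);print(w,s,s-w)
print("foot",onz(ci,318,252,.117,T),onz(ci,318,252,.11,T)); print(monitor.get_obs()["eef_pos"])
# edges of shank in image
for f in("w4","w5"):
    p=cv2.imread(f"pics/{f}.png"); print(p[255,300:340].mean(1).astype(int))
```

```text
[0.5504 0.2936 0.056 ] [0.5548 0.2911 0.038 ] [ 0.0044 -0.0025 -0.018 ]
foot [0.5475 0.2498 0.117 ] [0.5498 0.2498 0.11  ]
[0.5525 0.249  0.1716]
[142 144 142 142 142 132 107  98  98  92  85  84  82  82  81  80  79  79
  78  80  78  76  76  75  72  73  74  77  86 132 139 138 138 139 138 139
 138 139 139 138]
[119 120 119 120 120 111 104  99  98  90  86  83  81  74  73  73  73  73
  73  73  75  73  73  73  71  73  74  77  82 112 119 118 117 116 116 116
 116 118 117 118]
```

send_rows:
  moves:
    - [-0.002, 0.02, 0, 0]
    - [-0.001, 0.021, 0, 0]
    - [0, 0, 0, 0]
    - [0, 0, 0.03, 0]
    - [0, 0, 0.03, 0]
    - [0, 0, 0.01, 0]
    - [0, 0, 0, 0]
    - [0, 0, 0, 0]

```text
clock: 7.05
eef_pos: [0.5562, 0.2908, 0.1025]
tool_rot: [0.0, 1.0, 0.0, 0.001]
ft_force: [0.6, -0.0, -1.2]
grip_width: 0.019
```

```bash
cat > r.py <<'E'
from h import *
for i in range(1): o=monitor.get_obs(); print(o["clock"],o["eef_pos"],o["ft_force"],o["ft_torque"],o["grip_width"])
E
python3 r.py
python3 - <<'E'
from h import *
o,p,d,ci,T=wrist()
cv2.imwrite("pics/w6.png",p); print(o["eef_pos"])
cv2.imwrite("pics/w6c.png",cv2.resize(p[190:390,230:430],None,fx=3,fy=3,interpolation=cv2.INTER_CUBIC))
E
```

```text
7.05 [0.5562 0.2908 0.1025] [ 0.6226 -0.0154 -1.1853] [-0.0154 -0.019  -0.0483] 0.019007779411766464
[0.5562 0.2908 0.1025]
```

View pics/w6c.png

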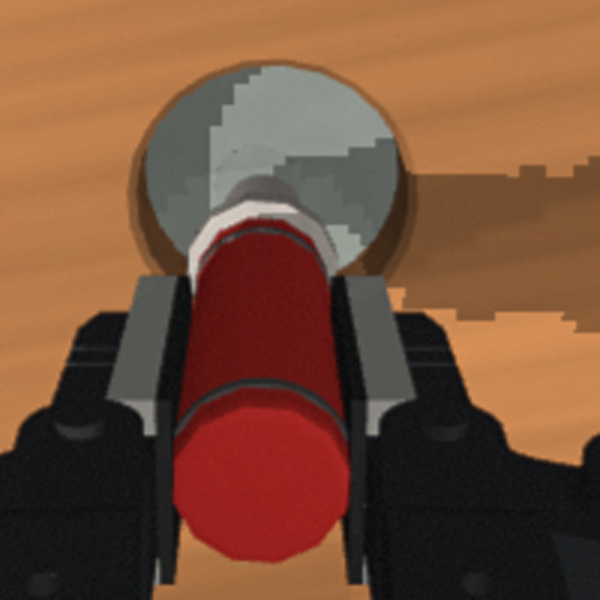

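send_rows:
  moves:
    - [0, 0, 0.004, 0]
    - [0, 0, 0.004, 0]
    - [0, 0, 0, 0]
    - [0, 0, 0, 0]
    - [0, 0, 0, 0]

```text
clock: 7.6
eef_pos: [0.5556, 0.291, 0.0934]
tool_rot: [-0.0, 1.0, 0.0, 0.0]
ft_force: [0.4, 0.0, -1.8]
grip_width: 0.0184
```

send_rows:
  moves:
    - [0, 0, 0.001, 0]
    - [0, 0, 0, 0]

```text
clock: 7.8
eef_pos: [0.5555, 0.291, 0.0922]
tool_rot: [-0.0, 1.0, -0.0, -0.0]
ft_force: [0.6, 0.4, -0.8]
grip_width: 0.0185
```

send_rows:
  moves:
    - [0, 0, 0.001, 0]
    - [0, 0, 0, 0]

```text
clock: 8.0
eef_pos: [0.5555, 0.291, 0.0912]
tool_rot: [-0.0, 1.0, 0.0, -0.0]
ft_force: [0.1, 0.5, -1.3]
grip_width: 0.0188
```

```bash
python3 r.py
```

```text
8.0 [0.5555 0.291  0.0912] [ 0.1173  0.5333 -1.2615] [-0.0514  0.0283 -0.0106] 0.018846346127336218
```

send_rows:
  moves:
    - [0, 0, 0.001, 0]
    - [0, 0, 0, 0]
    - [0, 0, 0, 0]

```text
clock: 8.3
eef_pos: [0.5555, 0.291, 0.0903]
tool_rot: [-0.0, 1.0, 0.0, 0.0]
ft_force: [0.6, 0.0, -1.5]
grip_width: 0.0187
```

send_rows:
  moves:
    - [0, 0, 0.001, 0]
    - [0, 0, 0, 0]
    - [0, 0, 0, 0]

```text
clock: 8.6
eef_pos: [0.5555, 0.2909, 0.0893]
tool_rot: [-0.0, 1.0, -0.0, -0.0]
ft_force: [-0.1, 0.5, -0.6]
grip_width: 0.0187
```

send_rows:
  moves:
    - [0, 0, 0.001, 0]
    - [0, 0, 0, 0]
    - [0, 0, 0, 0]

```text
clock: 8.9
eef_pos: [0.5555, 0.2909, 0.0883]
tool_rot: [-0.0, 1.0, -0.0, -0.0]
ft_force: [-0.0, -1.1, -0.5]
grip_width: 0.0189
```

send_rows:
  moves:
    - [0, 0, 0.001, 0]
    - [0, 0, 0, 0]
    - [0, 0, 0, 0]

```text
clock: 9.2
eef_pos: [0.5555, 0.2909, 0.0873]
tool_rot: [-0.0, 1.0, -0.0, -0.0]
ft_force: [-1.8, 0.5, -1.1]
grip_width: 0.0185
```

send_rows:
  moves:
    - [0, 0, 0.001, 0]
    - [0, 0, 0, 0]
    - [0, 0, 0, 0]

```text
clock: 9.5
eef_pos: [0.5555, 0.2909, 0.0862]
tool_rot: [-0.0, 1.0, -0.0, -0.0]
ft_force: [0.3, -0.6, -0.4]
grip_width: 0.019
```

send_rows:
  moves:
    - [0, 0, 0.001, 0]
    - [0, 0, 0.001, 0]
    - [0, 0, 0.001, 0]
    - [0, 0, 0, 0]

```text
clock: 9.9
eef_pos: [0.5554, 0.2909, 0.0831]
tool_rot: [-0.0, 1.0, -0.0, -0.0]
ft_force: [0.6, -0.5, -0.5]
grip_width: 0.0183
```

send_rows:
  moves:
    - [0, 0, 0.001, 0]
    - [0, 0, 0.001, 0]
    - [0, 0, 0.001, 0]
    - [0, 0, 0, 0]

```text
clock: 10.3
eef_pos: [0.5555, 0.2909, 0.0801]
tool_rot: [-0.0, 1.0, -0.0, -0.0]
ft_force: [0.3, -0.1, -0.7]
grip_width: 0.0185
```

Run:
```python
from h import *
o,p,d,ci,T=wrist()
cv2.imwrite("pics/w7.png",p); print(o["eef_pos"],o["ft_force"],o["ft_torque"])
cv2.imwrite("pics/w7c.png",cv2.resize(p[190:390,230:430],None,fx=3,fy=3,interpolation=cv2.INTER_CUBIC))
```

```text
[0.5555 0.2909 0.0801] [ 0.2586 -0.1279 -0.7487] [-0.0644  0.0145 -0.0597]
```

View pics/w7c.png

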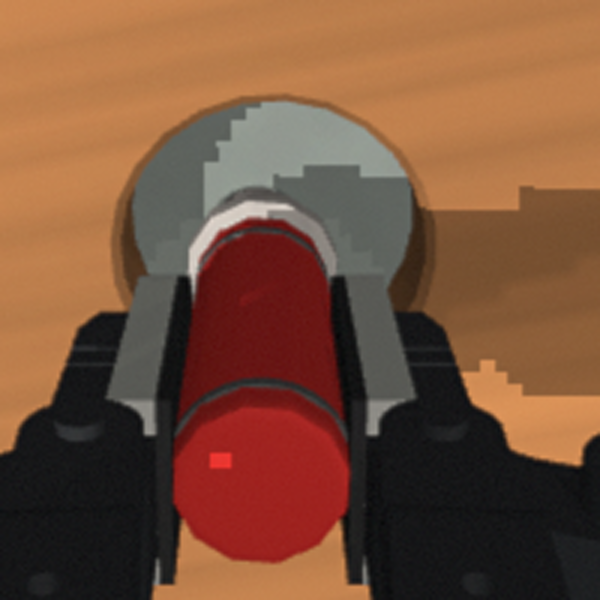

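The pin keeps its place in the grip and its shank is disappearing into the plate without force, so it is in the hole.

send_rows:
  moves:
    - [0, 0, 0.001, 0]
    - [0, 0, 0.001, 0]
    - [0, 0, 0.001, 0]
    - [0, 0, 0.001, 0]
    - [0, 0, 0, 0]

```text
clock: 10.85
eef_pos: [0.5555, 0.2909, 0.0761]
tool_rot: [-0.0, 1.0, -0.0, -0.0]
ft_force: [-0.3, 0.4, -0.8]
grip_width: 0.0185
```

send_rows:
  moves:
    - [0, 0, 0.001, 0]
    - [0, 0, 0.001, 0]
    - [0, 0, 0.001, 0]
    - [0, 0, 0.001, 0]
    - [0, 0, 0, 0]

```text
clock: 11.35
eef_pos: [0.5555, 0.2909, 0.0721]
tool_rot: [-0.0, 1.0, -0.0, -0.0]
ft_force: [0.3, 0.7, -1.0]
grip_width: 0.0187
```

send_rows:
  moves:
    - [0, 0, 0.001, 0]
    - [0, 0, 0.001, 0]
    - [0, 0, 0.001, 0]
    - [0, 0, 0, 0]

```text
clock: 11.75
eef_pos: [0.5555, 0.2909, 0.0691]
tool_rot: [-0.0, 1.0, -0.0, -0.0]
ft_force: [0.5, -0.5, -0.9]
grip_width: 0.0187
```

send_rows:
  moves:
    - [0, 0, 0.001, 0]
    - [0, 0, 0.001, 0]
    - [0, 0, 0, 0]
    - [0, 0, 0, 0]

```text
clock: 12.15
eef_pos: [0.5555, 0.2909, 0.0673]
tool_rot: [-0.0, 1.0, -0.0, -0.0]
ft_force: [-0.3, -0.5, -0.5]
grip_width: 0.0185
```

send_rows:
  moves:
    - [0, 0, 0.0005, 0]
    - [0, 0, 0, 0]

```text
clock: 12.35
eef_pos: [0.5555, 0.2909, 0.0668]
tool_rot: [-0.0, 1.0, -0.0, 0.0]
ft_force: [0.7, -0.4, 0.2]
grip_width: 0.019
```

send_rows:
  moves:
    - [0, 0, 0.0005, 0]
    - [0, 0, 0, 0]

```text
clock: 12.55
eef_pos: [0.5555, 0.2909, 0.0663]
tool_rot: [-0.0, 1.0, 0.0, -0.0]
ft_force: [-0.7, -0.0, -1.5]
grip_width: 0.0187
```

send_rows:
  moves:
    - [0, 0, 0.0004, 0]
    - [0, 0, 0, 0]

```text
clock: 12.75
eef_pos: [0.5555, 0.291, 0.0662]
tool_rot: [-0.0, 1.0, 0.0, 0.0]
ft_force: [-0.5, 0.6, 0.3]
grip_width: 0.0187
```

send_rows:
  moves:
    - [0, 0, 0.0004, 0]
    - [0, 0, 0, 0]

```text
clock: 12.95
eef_pos: [0.5556, 0.291, 0.0662]
tool_rot: [-0.0, 1.0, 0.0, 0.0]
ft_force: [-1.6, -1.9, 4.1]
grip_width: 0.0184
```

send_rows:
  moves:
    - [0, 0, 0.0003, 0]
    - [0, 0, 0, 0]

```text
clock: 13.15
eef_pos: [0.5557, 0.291, 0.0662]
tool_rot: [-0.0, 1.0, 0.0, 0.0]
ft_force: [-2.0, -1.1, 6.6]
grip_width: 0.0185
```

send_rows:
  moves:
    - [0, 0, 0.0004, 0]
    - [0, 0, 0, 0]

```text
clock: 13.35
eef_pos: [0.5557, 0.291, 0.0661]
tool_rot: [-0.0, 1.0, 0.0, 0.0]
ft_force: [-2.5, -1.0, 7.6]
grip_width: 0.0189
```

send_rows:
  moves:
    - [0, 0, -0.0008, 0]
    - [0, 0, 0, 0]
    - [0, 0, 0, 0]

```text
clock: 13.65
eef_pos: [0.5556, 0.291, 0.0661]
tool_rot: [-0.0, 1.0, 0.0, 0.0]
ft_force: [-2.1, -1.1, 5.5]
grip_width: 0.0189
```

send_rows:
  moves:
    - [0, 0, 0, 0]
    - [0, 0, 0, 0]
    - [0, 0, 0, 0]
    - [0, 0, 0, 0]
    - [0, 0, 0, 0]
  claw: 0.3

```text
clock: 14.15
eef_pos: [0.5554, 0.2909, 0.0653]
tool_rot: [-0.0, 1.0, -0.0, -0.0]
ft_force: [-0.4, -0.1, -0.0]
grip_width: 0.0555
```

```bash
python3 r.py
python3 - <<'E'
from h import *
o,p,d,ci,T=wrist()
cv2.imwrite("pics/w8.png",p)
E
```

```text
14.15 [0.5554 0.2909 0.0653] [-0.3537 -0.0762 -0.0317] [-0.033   0.0307 -0.0168] 0.05547484189722975
```

View pics/w8.png

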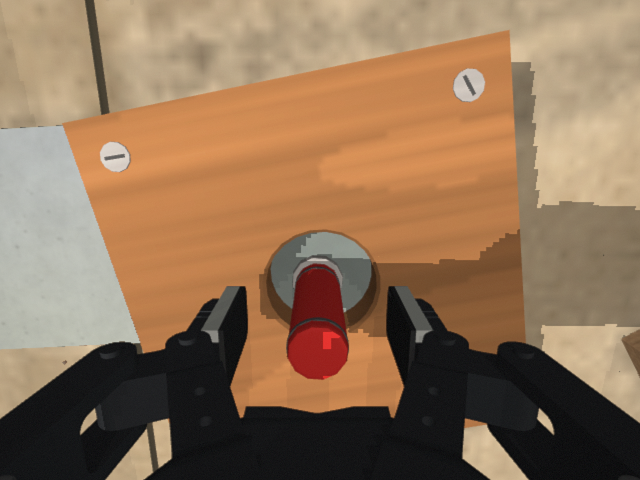

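The pin is standing with the fingers clear on both sides, so I retreat straight up.

send_rows:
  moves:
    - [0, 0, -0.02, 0]
    - [0, 0, -0.03, 0]
    - [0, 0, -0.04, 0]
    - [0, 0, -0.04, 0]
    - [0, 0, -0.03, 0]
    - [0.02, 0, 0, 0]
    - [0.04, 0, 0, 0]
    - [0.04, 0, 0, 0]
    - [0.02, 0, 0, 0]
    - [0, 0, 0, 0]
    - [0, 0, 0, 0]
    - [0, 0, 0, 0]

```text
clock: 15.4
eef_pos: [0.4366, 0.2911, 0.2257]
tool_rot: [0.0, 1.0, 0.0, 0.0]
ft_force: [0.7, 0.1, -0.5]
grip_width: 0.0555
```

```bash
python3 r.py
python3 - <<'E'
from h import *
o,p,d,ci,T=wrist(); cv2.imwrite("pics/w9.png",p)
cs={}
for n in("scene","side"):
    q,_=cams.camera(n);cv2.imwrite(f"pics/{n}9.png",q);cs[n]=cams.camera_info(n)
    k,l,s,c=cv2.connectedComponentsWithStats(redmask(q))
    for i in range(1,k):
        if s[i,4]>60: print(n,s[i],c[i])
a=cv2.imread("pics/scene9.png")[160:280,160:320];b=cv2.imread("pics/side9.png")[235:375,250:410]
cv2.imwrite("pics/both9.png",np.hstack([cv2.resize(a,(400,300),interpolation=cv2.INTER_CUBIC),cv2.resize(b,(343,300),interpolation=cv2.INTER_CUBIC)]))
for z in(.103,): print("pred top",[proj(cs[n],(.555,.2905,z)) for n in cs],[proj(cs[n],(.555,.2905,.043)) for n in cs])
E
```

```text
15.4 [0.4366 0.2911 0.2257] [ 0.7394  0.0907 -0.5148] [ 0.07    0.0206 -0.0005] 0.05548706594547345
scene [223 192  11  26 206] [228.4903 204.0146]
scene [214 279  47  36 352] [236.9602 296.5966]
side [246  33   8  13  62] [250.4677  39.0484]
side [322  63  23  33 209] [332.689   79.4593]
side [407 267  11  44 290] [412.3483 288.6276]
side [328 292  11  32 310] [333.0065 307.8742]
pred top [(np.float64(227.35883290653186), np.float64(194.05763577743306)), (np.float64(334.1618762970881), np.float64(293.5878476955168))] [(np.float64(230.29416967918047), np.float64(215.95009902153612)), (np.float64(333.68301067912444), np.float64(319.6966605269273))]
```

View pics/both9.png

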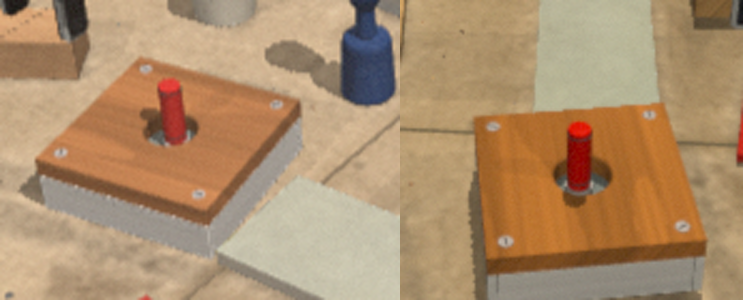

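View pics/scene9.png

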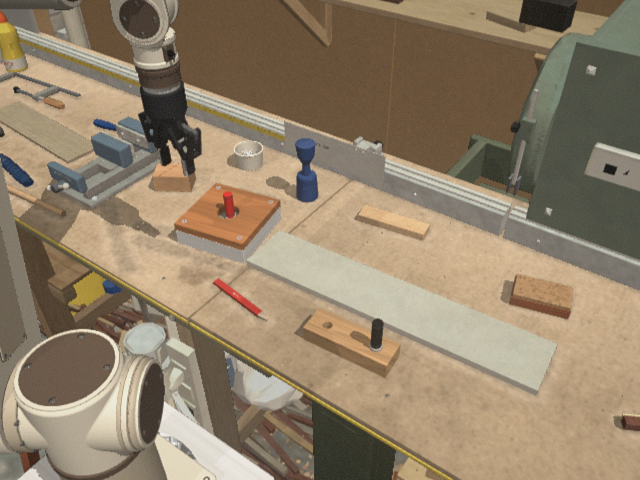

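Both views show the red pin upright in the opening. Its top is within about 2 px of where a seated pin should appear, and the tub, pencil and black pin have not moved.

```bash
python3 -c "
from workcell import order
print(order.job_done())"
```

```text
the job is handed in; nothing more can be done
None
```

The red pin is fully home in the hidden hole and standing by itself; I handed the job in at about 15.6 s on the robot's clock.

- **Finding the hole:** I did not have to sweep. The wrist camera showed a faint disc in the opening, about 5 mm from its centre and the size of the shutter. I lowered the pin there in 1 mm steps, and it dropped in on the first try.
- **Seating:** The pin met almost no force on the way down and stopped firmly at TCP z = 0.066 m, where I expected the shoulder to reach the plate. The largest press I read on the fixture was about 8 N.
- **Last checks:** The scene and side pictures show the pin upright at seated height, with its top within about 2 px of the prediction. The pencil is where it was to within a pixel. The tub and the black pin look unmoved by eye, and the gripper is well clear.
- **Disagreements:** The cameras differed by 1–4 mm on positions. The finger opening on the 20 mm handle read 18.5–19 mm. Neither affected the result.

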